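Set a scattering photometer for a 90-degree reading

ROBOT

A 6-joint arm with a two-finger parallel gripper is mounted at the origin on a cart in front of the work surface, level with it; the furniture and walls round the work are solid. World frame = base frame: x ahead of the robot, y to its left, z up, the work surface at z = 0. Lengths are in m, angles in degrees, forces in N, time in s.
With the tool pointing down it reaches from about 0.35 to 0.875 m from the base axis. Payload 4.2 kg.
Tool frame: the origin (TCP) lies midway between the tips of the shut fingers; the grasp point (between the pads) lies 19 mm behind it; z points along the fingers, y is the line along which they close (so a half turn about z gives the same grasp; the last joint's range is limited). The gripper opens to 87 mm and grips with 3 to 60 N. Pads are 19 mm wide; open, the fingers measure 117 mm over their backs; the gripper's body (75 mm by 190 mm) begins 51 mm behind the grasp point.
Start: joints at [85.176, 22.042, 0.453, 0, -68.411, -14.817], TCP at [0.21, 0.589, 0.223] pointing down, gripper open.
Joint ranges: [-179.83, 179.83], [-69.29, 118.12], [-61.27, 80.66], [-181.25, 117.63], [-171.15, -9.14], [-177.46, 177.46]. Speed limits (degrees/s): [159.86, 159.86, 180, 180, 180, 180].

INTERFACE

Orientations are given as a 3x3 rotation matrix whose columns are the frame's x, y, z axes.
In Python, from station import sense, capture, camera_params, finish_job gives the robot as it stands.
- The arm moves only by the tool drive_tool, never from a script. Its argument "rows" is a list of rows, each an object of numbers: "tx", "ty", "tz": the shift along the tool's x, y, z in cm; "ax", "ay", "az": the turn, a rotation vector about the tool's x, y, z in rad; "claw": the finger opening in cm, from 0 to 8.7. In form: [{"tx": .., "ty": .., "tz": .., "ax": .., "ay": .., "az": .., "claw": ..}, ...]. A call has 1 to 10 rows; each row shifts and turns the commanded pose from where the row before left it, along the tool's axes as they then stand; what a row does not reach is not made up. A row lasts 1/12 s, in which the tool goes at most 41.7 mm and 7.16 degrees, less where a joint would pass 70% of its speed; a pose out of reach is approached as far as the arm can. A call with a gripper value outside its range is refused whole. The fingers move at their own pace and stop on an object; the grip force is fixed at half the most. Time passes only in rows, so rows that do not move let the fingers close. It gives the time, the measured TCP pose, the force, the opening and the grip force at its end, in the units of the state.
- sense(): the state, without advancing time (a new reading comes with each control period).
- capture(name): name is "scene" or "top"; returns (picture, depth): 420x560x3 uint8, red, green, blue; 420x560 float32, m along the optical axis (not along the pixel's ray), 0 where there is no reading.
- camera_params(name): a dict with "intrinsics" (3x3 intrinsics, pixels), "R" (3x3) and "t" (3): a world point X has camera coordinates R X + t. Camera axes: x right, y down, z forward; pixel columns grow to the right and rows downward; lengths in m; the calibration is good to about 2 mm. A picture is of the moment at which its call begins. camera_params takes no time and is no camera call.
- finish_job(): hands the job in; it is judged then, once.
The state is a dict: "time_s": time; "joints": joint angles; "joint_velocities": joint speeds; "effort": joint torques, N m; "tcp_pos": TCP position; "ee_rot": TCP orientation; "wrist_force": force on the tool from outside, world axes, zero at the start; "moment": the same for the moment, N m; "gripper_width": opening from 0.0 (shut) to 1.0 (fully open); "gripper_force": force on a finger pad.
Only numpy, scipy, OpenCV 4.12 (cv2) and the standard library are available. Lean on these libraries where they do the work, as an engineer would, in place of code of your own. Each camera call takes 0.05 s, during which the arm holds its last target. There are 200 camera calls.

TASK

Get the light-scattering photometer ready for a side-scatter reading of the sample in the beaker on its table. Swing the detector arm round by its black grip, click by click, until it rests in the click at the 90-degree mark (the thick red line on the ring, square to the lamp's beam); only then turn the dial on the lamp box from off to the blue dot, because the detector must not be switched on at any other angle. Leave the sample beaker standing in the middle of its table.

Things in the scene. Friction and masses are not known exactly. Their poses are not given: they have to be found in the camera images.
- photometer: The instrument, fixed to the bench. Origin: on the arm's upright swivel axis at bench level. Round grey base 198 mm across with a pale metal scale ring (top 20 mm up): lines every 5 degrees, longer at the 15-degree clicks. The 0 mark lies toward +y (opposite the lamp), the 90 mark, a thick red line, toward -x. At the -y side a grey box: x -46..112, y -180..-90 mm, top 66 mm up.
- lamp_lens (a point): Lens of the black lamp barrel that lies along y on the grey box and shines along the photometer's +y over the table. The point is on the photometer's x = 0, y = -78 mm, 90 mm above the bench; the barrel is 37 mm across (top 109 mm up) and runs back from here to y = -176 mm.
- detector_arm (a joint): Angle q of the arm, rad: 0 when it points to the photometer's +y, growing anticlockwise from above; it points along (-sin q, cos q) in that frame; the 90 mark is 1.571. Stops at -0.03 and 2.39. A spring ball clicks into a notch every 15 degrees (0.262). About 6 N sideways at the grip leaves a notch; halfway on, the spring pulls it into the next. Let go between notches, it snaps into the nearer.
- handle (a point): Middle of the upright black grip at the arm's outer end, 128 mm above the bench, 115 mm from the swivel axis. The grip is round, 17 to 18 mm across, from 103 to 152 mm above the bench, and turns freely on a 10 mm stem. The arm is a pale metal bar, top 34 mm up, red line along it; it carries a blue detector barrel (29 mm across, top 105 mm up, 47 to 90 mm from the axis).
- range_dial (a joint): Angle of the dial on the grey box, rad, growing clockwise from above; starts at 0. 0 off (black dot in white ring), green dot 0.524, blue dot 1.047, yellow 1.571, white 2.094 (the end). Clicks at each dot: about 0.08 N m to leave one; let go between, it snaps into the nearer. The white line on its bar points 60 degrees minus this angle from the photometer's +x toward its +y.
- dial_grip (a point): Point on the dial's upright axis at the height to grip, 93 mm above the bench (photometer's x = 70, y = -135 mm). Black disc 39 mm across with a bar grip 36 mm long and 11 mm wide, its upright sides 73 to 102 mm above the bench; the bar lies along the white line's direction (see the dial's joint). The lamp barrel's near side is 51 mm away toward the photometer's -x.
- table_top (a point): Centre of the top of the black round sample table, 60 mm above the bench on the swivel axis. The table is 74 mm across.
- sample_beaker: Small glass beaker with pale blue liquid, about 56 mm across and 68 mm high (rim 128 mm above the bench), about 0.12 kg, standing loose in the middle of the sample table. Origin: centre of its underside; z up.

How it is judged (in metres and radians):
On the way:
1. the detector arm rests in its 90-degree click, with the dial still at off (value of joint detector_arm between 1.52 and 1.62 rad and velocity of joint detector_arm between -0.05 and 0.05 rad/s and value of joint range_dial between -0.2 and 0.13 rad), for 0.3 s.
At the end, for the whole second after the job is handed in: The detector arm rests within 0.05 rad of 90 degrees (1.571 rad), the dial within 0.1 rad of the blue dot (1.047 rad), and the sample beaker stands upright (within 0.1 rad) with its middle within 12 mm of the table's centre (value of joint detector_arm between 1.52 and 1.62 rad and velocity of joint detector_arm between -0.05 and 0.05 rad/s and value of joint range_dial between 0.95 and 1.15 rad and horizontal distance between sample_beaker and table_top below 0.012 m and angle between sample_beaker's own z axis and vertical below 0.1 rad); the robot touches nothing.
It fails at once if the dial is turned on (more than half a click from off) while the arm is not at 90 degrees (value of joint range_dial above 0.26 rad and (value of joint detector_arm below 1.44 rad or value of joint detector_arm above 1.7 rad)).
It fails at once if the sample beaker is pushed off the middle of its table (more than 20 mm) or tipped (horizontal distance between sample_beaker and table_top above 0.02 m or angle between sample_beaker's own z axis and vertical above 0.35 rad).
It also fails if it takes over 42 s, if anything falls off the work surface, if the arm or the gripper's body presses on something with over 40 N, if the wrist force passes 120 N, or if a joint passes its speed limit or range.

## Working session

There is one attempt and no reset: what is moved stays moved. The work goes in short steps, Python scripts to look and compute and a tool call to move; the robot and the scene stay as the last step left them, time stands still between calls to the robot, and variables do not carry over. Pictures are saved under pics/ and viewed, at most 10 in all, crops included, and the job is handed in when it is done.

Besides the shell and the picture viewer there is one more tool, called after ">>>" by a JSON object that holds its "api" and its "payload", one argument or row to a line. drive_tool: Moves the arm, as the interface text tells. Its arguments: {"type":"object","properties":{"rows":{"type":"array"}},"required":["rows"]}

```bash
mkdir -p pics; cat > h.py <<'E'
import numpy as np,cv2
from station import *
def look(name,out=None):
    im,d=capture(name)
    if out: cv2.imwrite('pics/'+out,cv2.cvtColor(im,cv2.COLOR_RGB2BGR))
    P=camera_params(name);K=np.array(P['intrinsics']);R=np.array(P['R']);t=np.array(P['t'])
    v,u=np.mgrid[:420,:560]
    r=np.stack([(u-K[0,2])/K[0,0],(v-K[1,2])/K[1,1],np.ones_like(u)],-1)*d[...,None]
    W=(r-t)@R
    return im,d,W,(K,R,t)
def onplane(cam,u,v,z):
    K,R,t=cam;r=R.T@np.linalg.inv(K)@[u,v,1];c=-R.T@t
    return c+r*(z-c[2])/r[2]
E
python3 - <<'E'
from h import *
for n in('scene','top'):
    im,d,W,c=look(n,n+'0.png'); np.savez(n+'0.npz',im=im,W=W,d=d)
    print(n,-c[1].T@c[2],c[1][2],c[0][0,0])
s=sense();print(s['tcp_pos'],np.round(s['ee_rot'],3),s['time_s'])
E
```

```text
scene [0.54657605 0.88426218 0.70233926] [ 0.04996779 -0.70522195 -0.7072236 ] 462.29569623778633
top [0.51468431 0.28513268 0.9354705 ] [ 0.07700679 -0.00898384 -0.99699009] 438.0668391249584
[0.20988141 0.58814434 0.2215725 ] [[ 0.942 -0.336 -0.001]
 [-0.336 -0.942 -0.002]
 [ 0.     0.002 -1.   ]] 0.1
```

View pics/top0.png

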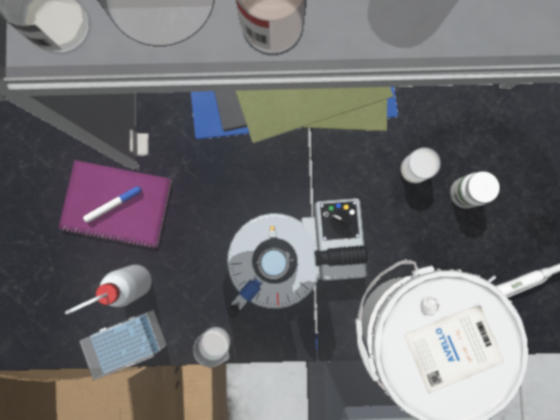

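View pics/scene0.png

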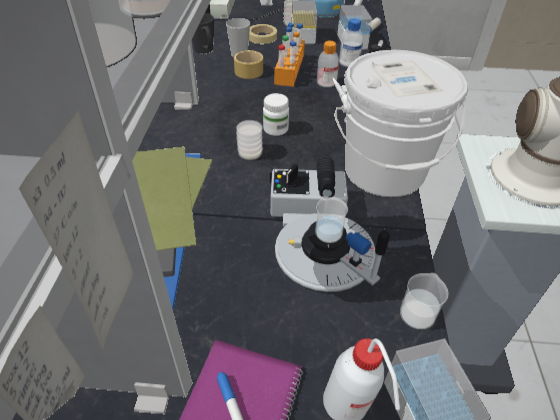

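```bash
python3 - <<'E'
from h import *
f=np.load('top0.npz');im=f['im'];W=f['W']
cv2.imwrite('pics/crop.png',cv2.cvtColor(cv2.resize(im[170:330,190:390],None,fx=4,fy=3.75,interpolation=cv2.INTER_CUBIC),cv2.COLOR_RGB2BGR)[:600])
K=camera_params('top');cam=(np.array(K['intrinsics']),np.array(K['R']),np.array(K['t']))
# ring silhouette: points z 14..26mm
m=(abs(W[...,2]-.02)<.006); m[:200]=0;m[320:]=0;m[:,:215]=0;m[:,335:]=0
n,l,st,ce=cv2.connectedComponentsWithStats(m.astype(np.uint8))
i=1+st[1:,4].argmax();c=max(cv2.findContours((l==i).astype(np.uint8),0,1)[0],key=len)
P=np.array([W[y,x,:2] for x,y in c[:,0]])
from scipy.optimize import least_squares
r=least_squares(lambda p:np.hypot(*(P-p).T)-.099,[.5,.3],loss='soft_l1',f_scale=.002);print('centre',r.x,np.sort(abs(r.fun))[::len(P)//8])
# red mark
hsv=cv2.cvtColor(im,cv2.COLOR_RGB2HSV);red=(hsv[...,1]>110)&((hsv[...,0]<8)|(hsv[...,0]>172))&m
v,u=np.nonzero(red);print('red',len(u),u.mean(),v.mean(),onplane(cam,u.mean(),v.mean(),.02))
# lens barrel, box top, bucket, black grip, other tall things
def rep(nm,mm):
    q=W[mm];print(nm,len(q),q.mean(0).round(3),q.min(0).round(3),q.max(0).round(3))
z=W[...,2];b=np.zeros(z.shape,bool);b[190:290,310:372]=1
rep('boxtop',b&(abs(z-.066)<.004)); rep('barrel',b&(z>.1)&(z<.114)&(np.mgrid[:420,:560][0]>240))
rep('bucket',(z>.15)&(np.mgrid[:420,:560][0]>240)&(np.mgrid[:420,:560][1]>350))
g=np.zeros_like(b);g[270:320,225:270]=1
rep('grip',g&(z>.14)&(z<.16)); rep('blue',g&(z>.085)&(z<.11))
g[:]=0;g[315:370,190:235]=1;rep('beaker2',g&(z>.04))
g[:]=0;g[0:100]=1;rep('shelf',g&(z>.15))
E
```

```text
centre [0.49295969 0.28539657] [2.34520486e-06 8.43726905e-04 1.94712845e-03 3.19747544e-03
 7.62807327e-03 2.15525602e-02 4.72816448e-02 5.06939283e-02
 5.36431990e-02]
red 0 nan nan [nan nan nan]
boxtop 2359 [0.537 0.156 0.066] [0.451 0.107 0.062] [0.611 0.201 0.07 ]
barrel 722 [0.498 0.158 0.105] [0.482 0.111 0.1  ] [0.516 0.209 0.111]
bucket 19789 [0.358 0.022 0.241] [ 0.245 -0.109  0.15 ] [0.515 0.285 0.935]
grip 82 [0.407 0.364 0.15 ] [0.399 0.356 0.14 ] [0.415 0.372 0.154]
blue 334 [0.442 0.333 0.1  ] [0.408 0.298 0.085] [0.476 0.363 0.109]
beaker2 664 [0.326 0.415 0.07 ] [0.293 0.285 0.04 ] [0.515 0.447 0.935]
shelf 50827 [0.733 0.282 0.479] [ 0.515 -0.051  0.152] [0.805 0.595 0.935]<stdin>:14: RuntimeWarning: Mean of empty slice.
  ret = ret.dtype.type(ret / rcount)
```

View pics/crop.png

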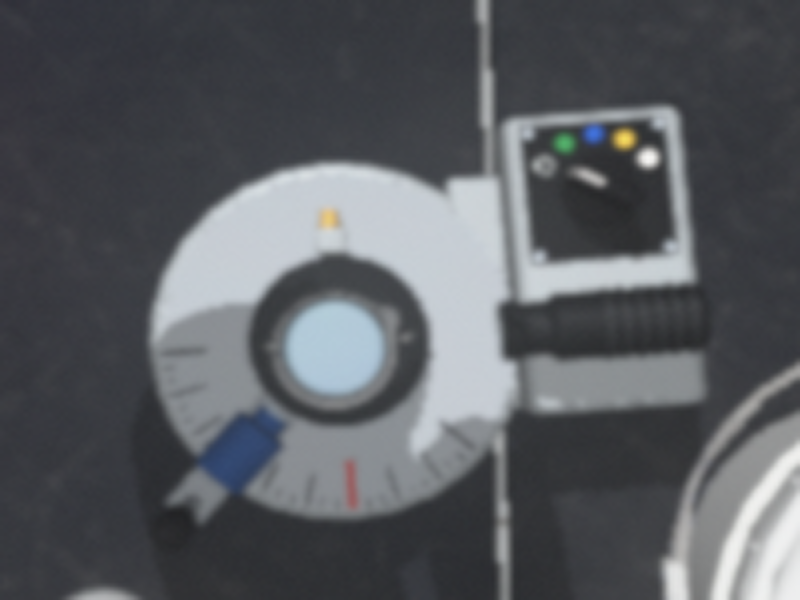

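```bash
python3 - <<'E'
from h import *
f=np.load('top0.npz');im=f['im'];W=f['W'];z=W[...,2]
K=camera_params('top');cam=(np.array(K['intrinsics']),np.array(K['R']),np.array(K['t']))
def p(u,v,z):return onplane(cam,190+u/4,170+v/3.75,z)[:2]
C=p(340,342,.06);print('table',C,'liquid',p(335,348,.11))
# ring extents
print('ring', (p(150,342,.02)+p(515,342,.02))/2,(p(335,162,.02)+p(345,520,.02))/2)
R=p(352,485,.02);print('red',R)
print('grip',p(175,527,.15)); print('dial',p(600,192,.1),'line',p(572,168,.102),p(606,186,.102))
m=np.zeros(z.shape,bool);m[270:320,225:270]=1;m&=(z>.144)&(z<.158);q=W[m];print('gripmed',np.median(q,0),(q.min(0)+q.max(0))/2)
b=np.zeros(z.shape,bool);b[190:250,310:372]=1;b&=(z>.085)&(z<.108);q=W[b];print('dialbar',len(q),np.median(q,0),q.min(0),q.max(0))
# box outline fit
b=np.zeros(z.shape,np.uint8);b[190:290,310:372]=1;b[abs(z-.066)>.006]=0;b=cv2.morphologyEx(b,3,np.ones((25,25)))
v,u=np.nonzero(b);print('boxrect',cv2.minAreaRect(W[v,u,:2].astype(np.float32)*1000))
# barrel axis
b=np.zeros(z.shape,bool);b[240:275,315:368]=1;b&=(z>.095)&(z<.113);q=W[b][:,:2];print('barrel',q.mean(0),np.linalg.svd(q-q.mean(0),full_matrices=False)[2][0])
for u in(200,320,400):print('shelf',u,[(W[v,u].round(2).tolist()) for v in range(60,96,6)])
E
```

```text
table [0.49098563 0.28632801] liquid [0.48942543 0.28868641]
ring [0.49001493 0.29021268] [0.49127956 0.2863651 ]
red [0.41139276 0.28242254]
grip [0.40883775 0.36155248]
dial [0.56452254 0.15983063] line [0.57702628 0.17301964] [0.5673789 0.1571435]
gripmed [0.4069869  0.36299865 0.15093753] [0.4069931  0.36410661 0.14947001]
dialbar 248 [0.55681354 0.15204403 0.10061845] [0.5101068  0.11186552 0.0851477 ] [0.5788654  0.18592083 0.10660901]
boxrect ((529.219970703125, 197.43975830078125), (157.8411407470703, 176.57371520996094), 2.7361793518066406)
barrel [0.49818631 0.15958027] [-0.04873015  0.99881198]
shelf 200 [[0.73, 0.36, 0.46], [0.71, 0.36, 0.5], [0.7, 0.36, 0.48], [0.7, 0.36, 0.47], [0.7, 0.36, 0.46], [0.7, 0.37, 0.44]]
shelf 320 [[0.71, 0.23, 0.5], [0.7, 0.23, 0.49], [0.7, 0.23, 0.47], [0.7, 0.23, 0.46], [0.7, 0.23, 0.45], [0.84, 0.18, 0.04]]
shelf 400 [[0.7, 0.15, 0.5], [0.7, 0.15, 0.49], [0.71, 0.14, 0.47], [0.7, 0.14, 0.46], [0.7, 0.14, 0.45], [0.85, 0.0, 0.0]]
```

>>> {"api": "drive_tool", "payload": {
  "rows": [
    {"tx": 2.6,"ty": 1.45,"claw": 5},
    {"tx": 2.6,"ty": 1.45,"claw": 5},
    {"tx": 2.6,"ty": 1.45,"claw": 5},
    {"tx": 2.6,"ty": 1.45,"claw": 5},
    {"tx": 2.6,"ty": 1.45,"claw": 5},
    {"tx": 2.6,"ty": 1.45,"claw": 5},
    {"tx": 2.6,"ty": 1.45,"claw": 5},
    {"tx": 2.6,"ty": 1.45,"claw": 5},
    {"tx": 2.6,"ty": 1.45,"claw": 5},
    {"tx": 2.6,"ty": 1.45,"claw": 5}
  ]
}}

```text
invalid input at $.rows[0]: expected keys tx, ty, tz, ax, ay, az, claw
```

>>> {"api": "drive_tool", "payload": {
  "rows": [
    {"claw": 5},
    {"claw": 5},
    {"claw": 5}
  ]
}}

```text
invalid input at $.rows[0]: expected keys tx, ty, tz, ax, ay, az, claw
```

```bash
python3 - <<'E'
from h import *
im,d,W,c=look('scene')
cv2.imwrite('pics/s1.png',cv2.cvtColor(cv2.resize(im[130:330,240:460],None,fx=3,fy=3),cv2.COLOR_RGB2BGR))
s=sense();print(s['tcp_pos'],np.round(s['ee_rot'],3),s['time_s'],s['joints'])
E
```

```text
[0.20992552 0.58820813 0.22171332] [[ 0.942 -0.336 -0.   ]
 [-0.336 -0.942 -0.002]
 [ 0.     0.002 -1.   ]] 0.15 [ 8.51750359e+01  2.20803400e+01  3.97006744e-01 -1.88498402e-02
 -6.84106263e+01 -1.48160207e+01]
```

View pics/s1.png

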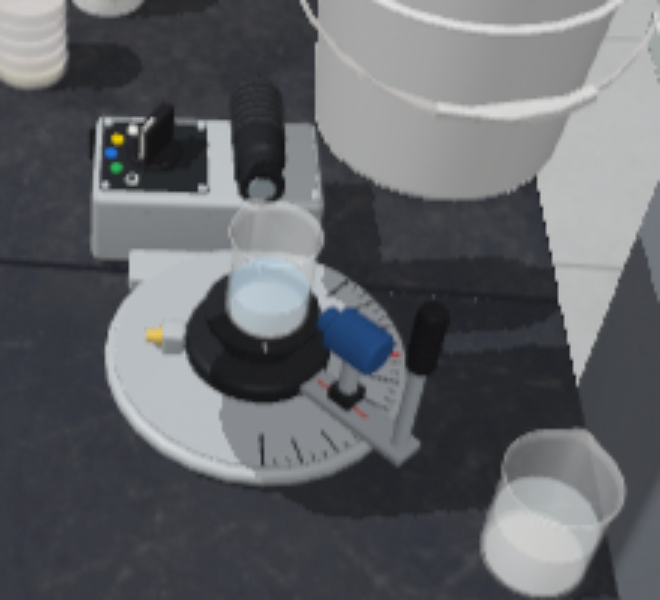

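The view shows the grip standing clear at crop (430,340), the sample beaker at (270,270), and the spare beaker at (550,510), off the path. The moves were refused because keys were missing, so I'm sending them again with every key.

>>> {"api": "drive_tool", "payload": {
  "rows": [
    {"tx": 2.6,"ty": 1.45,"tz": 0,"ax": 0,"ay": 0,"az": 0,"claw": 5},
    {"tx": 2.6,"ty": 1.45,"tz": 0,"ax": 0,"ay": 0,"az": 0,"claw": 5},
    {"tx": 2.6,"ty": 1.45,"tz": 0,"ax": 0,"ay": 0,"az": 0,"claw": 5},
    {"tx": 2.6,"ty": 1.45,"tz": 0,"ax": 0,"ay": 0,"az": 0,"claw": 5},
    {"tx": 2.6,"ty": 1.45,"tz": 0,"ax": 0,"ay": 0,"az": 0,"claw": 5},
    {"tx": 2.6,"ty": 1.45,"tz": 0,"ax": 0,"ay": 0,"az": 0,"claw": 5},
    {"tx": 2.6,"ty": 1.45,"tz": 0,"ax": 0,"ay": 0,"az": 0,"claw": 5},
    {"tx": 2.6,"ty": 1.45,"tz": 0,"ax": 0,"ay": 0,"az": 0,"claw": 5},
    {"tx": 2.6,"ty": 1.45,"tz": 0,"ax": 0,"ay": 0,"az": 0,"claw": 5},
    {"tx": 2.6,"ty": 1.45,"tz": 0,"ax": 0,"ay": 0,"az": 0,"claw": 5}
  ]
}}

```text
time_s: 0.98
tcp_pos: [0.4068, 0.3633, 0.2224]
ee_rot: [[0.942, -0.336, -0.0], [-0.336, -0.942, -0.0], [-0.0, 0.0, -1.0]]
wrist_force: [0.1, 0.6, 0.7]
gripper_width: 0.578
gripper_force: 0.0
```

>>> {"api": "drive_tool", "payload": {
  "rows": [
    {"tx": 0,"ty": 0,"tz": 0,"ax": 0,"ay": 0,"az": 0,"claw": 5},
    {"tx": 0,"ty": 0,"tz": 0,"ax": 0,"ay": 0,"az": 0,"claw": 5},
    {"tx": 0,"ty": 0,"tz": 0,"ax": 0,"ay": 0,"az": 0,"claw": 5}
  ]
}}

```text
time_s: 1.23
tcp_pos: [0.4061, 0.3647, 0.2224]
ee_rot: [[0.942, -0.337, -0.0], [-0.337, -0.942, -0.0], [-0.0, 0.0, -1.0]]
wrist_force: [0.4, 0.0, -0.1]
gripper_width: 0.577
gripper_force: 0.0
```

```bash
python3 - <<'E'
from h import *
im,d,W,c=look('scene')
cv2.imwrite('pics/s2.png',cv2.cvtColor(cv2.resize(im[100:300,240:460],None,fx=3,fy=3),cv2.COLOR_RGB2BGR))
s=sense();print(s['tcp_pos'],np.round(s['ee_rot'],3),s['time_s'],s['joints'])
E
```

```text
[0.40583667 0.36504947 0.22238533] [[ 0.942 -0.336 -0.   ]
 [-0.336 -0.942 -0.   ]
 [-0.     0.    -1.   ]] 1.2833 [ 5.89880100e+01  1.43580384e+01 -1.07498742e+01 -1.10810929e-02
 -6.49018115e+01  1.14037906e+01]
```

View pics/s2.png

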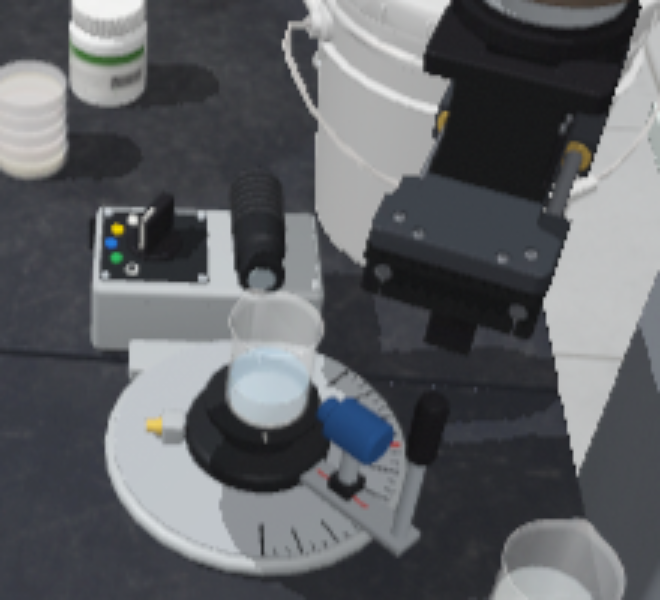

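```bash
python3 - <<'E'
from h import *
for n in('scene0.npz','top0.npz'):
    W=np.load(n)['W'];m=(W[...,2]>.14)&(W[...,2]<.35)&(W[...,0]>.25)&(W[...,0]<.56)&(W[...,1]<.25)&(W[...,1]>0)
    q=W[m];q=q[q[:,1]>.11];
    for a in np.arange(.25,.56,.03):
        k=q[(q[:,0]>=a)&(q[:,0]<a+.03)]
        if len(k):print(n,round(a,2),len(k),k[np.argsort(-k[:,1])[:3]].round(3).tolist(),'zmax',k[:,2].max().round(3))
E
```

```text
scene0.npz 0.25 1 [[0.279, 0.111, 0.233]] zmax 0.233
scene0.npz 0.28 291 [[0.309, 0.128, 0.227], [0.31, 0.128, 0.229], [0.306, 0.128, 0.238]] zmax 0.245
scene0.npz 0.31 650 [[0.339, 0.144, 0.227], [0.333, 0.144, 0.225], [0.338, 0.142, 0.223]] zmax 0.246
scene0.npz 0.34 727 [[0.345, 0.139, 0.234], [0.346, 0.139, 0.231], [0.343, 0.139, 0.234]] zmax 0.246
scene0.npz 0.37 744 [[0.378, 0.138, 0.235], [0.374, 0.137, 0.233], [0.372, 0.137, 0.241]] zmax 0.246
scene0.npz 0.4 333 [[0.408, 0.127, 0.233], [0.405, 0.127, 0.241], [0.403, 0.127, 0.237]] zmax 0.245
top0.npz 0.25 3 [[0.279, 0.112, 0.237], [0.279, 0.111, 0.239], [0.28, 0.111, 0.242]] zmax 0.242
top0.npz 0.28 161 [[0.309, 0.128, 0.239], [0.306, 0.127, 0.235], [0.308, 0.127, 0.241]] zmax 0.246
top0.npz 0.31 408 [[0.337, 0.143, 0.225], [0.333, 0.143, 0.224], [0.338, 0.143, 0.224]] zmax 0.245
top0.npz 0.34 432 [[0.344, 0.139, 0.231], [0.345, 0.138, 0.229], [0.343, 0.138, 0.235]] zmax 0.246
top0.npz 0.37 400 [[0.376, 0.137, 0.229], [0.376, 0.137, 0.236], [0.377, 0.137, 0.235]] zmax 0.246
top0.npz 0.4 221 [[0.4, 0.127, 0.233], [0.406, 0.127, 0.234], [0.4, 0.127, 0.225]] zmax 0.245
```

>>> {"api": "drive_tool", "payload": {
  "rows": [
    {"tx": 0,"ty": 0,"tz": 2.2,"ax": 0,"ay": 0,"az": 0,"claw": 5},
    {"tx": 0,"ty": 0,"tz": 2.2,"ax": 0,"ay": 0,"az": 0,"claw": 5},
    {"tx": 0,"ty": 0,"tz": 2.2,"ax": 0,"ay": 0,"az": 0,"claw": 5},
    {"tx": 0,"ty": 0,"tz": 2.2,"ax": 0,"ay": 0,"az": 0,"claw": 5},
    {"tx": 0,"ty": 0,"tz": 2.2,"ax": 0,"ay": 0,"az": 0,"claw": 5},
    {"tx": 0,"ty": 0,"tz": 0,"ax": 0,"ay": 0,"az": 0,"claw": 5},
    {"tx": 0,"ty": 0,"tz": 0,"ax": 0,"ay": 0,"az": 0,"claw": 5}
  ]
}}

```text
time_s: 1.87
tcp_pos: [0.4054, 0.365, 0.1118]
ee_rot: [[0.942, -0.334, -0.001], [-0.334, -0.942, -0.002], [-0.0, 0.003, -1.0]]
wrist_force: [0.2, 0.7, 0.1]
gripper_width: 0.572
gripper_force: 0.0
```

>>> {"api": "drive_tool", "payload": {
  "rows": [
    {"tx": 0,"ty": 0,"tz": 0,"ax": 0,"ay": 0,"az": 0,"claw": 1.2},
    {"tx": 0,"ty": 0,"tz": 0,"ax": 0,"ay": 0,"az": 0,"claw": 1.2},
    {"tx": 0,"ty": 0,"tz": 0,"ax": 0,"ay": 0,"az": 0,"claw": 1.2},
    {"tx": 0,"ty": 0,"tz": 0,"ax": 0,"ay": 0,"az": 0,"claw": 1.2},
    {"tx": 0,"ty": 0,"tz": 0,"ax": 0,"ay": 0,"az": 0,"claw": 1.2},
    {"tx": 0,"ty": 0,"tz": 0,"ax": 0,"ay": 0,"az": 0,"claw": 1.2},
    {"tx": 0,"ty": 0,"tz": 0,"ax": 0,"ay": 0,"az": 0,"claw": 1.2}
  ]
}}

```text
time_s: 2.45
tcp_pos: [0.4061, 0.3641, 0.113]
ee_rot: [[0.942, -0.336, -0.0], [-0.336, -0.942, -0.001], [0.0, 0.001, -1.0]]
wrist_force: [-1.8, -1.5, 3.4]
gripper_width: 0.195
gripper_force: 30.0
```

>>> {"api": "drive_tool", "payload": {
  "rows": [
    {"tx": -0.17,"ty": 0.47,"tz": 0,"ax": 0,"ay": 0,"az": 0,"claw": 1.2},
    {"tx": -0.16,"ty": 0.47,"tz": 0,"ax": 0,"ay": 0,"az": 0,"claw": 1.2},
    {"tx": -0.16,"ty": 0.48,"tz": 0,"ax": 0,"ay": 0,"az": 0,"claw": 1.2},
    {"tx": -0.12,"ty": 0.49,"tz": 0,"ax": 0,"ay": 0,"az": 0,"claw": 1.2},
    {"tx": -0.1,"ty": 0.49,"tz": 0,"ax": 0,"ay": 0,"az": 0,"claw": 1.2},
    {"tx": -0.07,"ty": 0.5,"tz": 0,"ax": 0,"ay": 0,"az": 0,"claw": 1.2},
    {"tx": 0,"ty": 0,"tz": 0,"ax": 0,"ay": 0,"az": 0,"claw": 1.2},
    {"tx": 0,"ty": 0,"tz": 0,"ax": 0,"ay": 0,"az": 0,"claw": 1.2},
    {"tx": 0,"ty": 0,"tz": 0,"ax": 0,"ay": 0,"az": 0,"claw": 1.2}
  ]
}}

```text
time_s: 3.2
tcp_pos: [0.3889, 0.3395, 0.1129]
ee_rot: [[0.942, -0.336, -0.0], [-0.336, -0.942, -0.001], [-0.0, 0.001, -1.0]]
wrist_force: [-0.6, -2.5, 6.1]
gripper_width: 0.193
gripper_force: 30.0
```

>>> {"api": "drive_tool", "payload": {
  "rows": [
    {"tx": -0.05,"ty": 0.5,"tz": 0,"ax": 0,"ay": 0,"az": 0,"claw": 1.2},
    {"tx": -0.03,"ty": 0.5,"tz": 0,"ax": 0,"ay": 0,"az": 0,"claw": 1.2},
    {"tx": -0.02,"ty": 0.5,"tz": 0,"ax": 0,"ay": 0,"az": 0,"claw": 1.2},
    {"tx": 0.02,"ty": 0.5,"tz": 0,"ax": 0,"ay": 0,"az": 0,"claw": 1.2},
    {"tx": 0.03,"ty": 0.5,"tz": 0,"ax": 0,"ay": 0,"az": 0,"claw": 1.2},
    {"tx": 0.05,"ty": 0.5,"tz": 0,"ax": 0,"ay": 0,"az": 0,"claw": 1.2},
    {"tx": 0,"ty": 0,"tz": 0,"ax": 0,"ay": 0,"az": 0,"claw": 1.2},
    {"tx": 0,"ty": 0,"tz": 0,"ax": 0,"ay": 0,"az": 0,"claw": 1.2},
    {"tx": 0,"ty": 0,"tz": 0,"ax": 0,"ay": 0,"az": 0,"claw": 1.2}
  ]
}}

```text
time_s: 3.95
tcp_pos: [0.3785, 0.3107, 0.1129]
ee_rot: [[0.942, -0.336, -0.001], [-0.336, -0.942, -0.001], [-0.0, 0.002, -1.0]]
wrist_force: [-0.7, -0.3, 7.3]
gripper_width: 0.191
gripper_force: 30.0
```

>>> {"api": "drive_tool", "payload": {
  "rows": [
    {"tx": 0.07,"ty": 0.5,"tz": 0,"ax": 0,"ay": 0,"az": 0,"claw": 1.2},
    {"tx": 0.1,"ty": 0.49,"tz": 0,"ax": 0,"ay": 0,"az": 0,"claw": 1.2},
    {"tx": 0.12,"ty": 0.49,"tz": 0,"ax": 0,"ay": 0,"az": 0,"claw": 1.2},
    {"tx": 0.16,"ty": 0.48,"tz": 0,"ax": 0,"ay": 0,"az": 0,"claw": 1.2},
    {"tx": 0.16,"ty": 0.47,"tz": 0,"ax": 0,"ay": 0,"az": 0,"claw": 1.2},
    {"tx": 0.17,"ty": 0.47,"tz": 0,"ax": 0,"ay": 0,"az": 0,"claw": 1.2},
    {"tx": 0,"ty": 0,"tz": 0,"ax": 0,"ay": 0,"az": 0,"claw": 1.2},
    {"tx": 0,"ty": 0,"tz": 0,"ax": 0,"ay": 0,"az": 0,"claw": 1.2},
    {"tx": 0,"ty": 0,"tz": 0,"ax": 0,"ay": 0,"az": 0,"claw": 1.2}
  ]
}}

```text
time_s: 4.7
tcp_pos: [0.3761, 0.2807, 0.1129]
ee_rot: [[0.942, -0.336, -0.001], [-0.336, -0.942, -0.002], [-0.0, 0.002, -1.0]]
wrist_force: [-2.8, 0.6, 7.7]
gripper_width: 0.196
gripper_force: 30.0
```

Near the predicted end, (0.3766, 0.2820). I'll release, rise and look.

>>> {"api": "drive_tool", "payload": {
  "rows": [
    {"tx": 0,"ty": 0,"tz": 0,"ax": 0,"ay": 0,"az": 0,"claw": 5},
    {"tx": 0,"ty": 0,"tz": 0,"ax": 0,"ay": 0,"az": 0,"claw": 5},
    {"tx": 0,"ty": 0,"tz": 0,"ax": 0,"ay": 0,"az": 0,"claw": 5},
    {"tx": 0,"ty": 0,"tz": 0,"ax": 0,"ay": 0,"az": 0,"claw": 5},
    {"tx": 0,"ty": 0,"tz": 0,"ax": 0,"ay": 0,"az": 0,"claw": 5},
    {"tx": 0,"ty": 0,"tz": -2,"ax": 0,"ay": 0,"az": 0,"claw": 5},
    {"tx": 0,"ty": 0,"tz": -3,"ax": 0,"ay": 0,"az": 0,"claw": 5},
    {"tx": 0,"ty": 0,"tz": -3,"ax": 0,"ay": 0,"az": 0,"claw": 5},
    {"tx": 0,"ty": 0,"tz": -3,"ax": 0,"ay": 0,"az": 0,"claw": 5},
    {"tx": 0,"ty": 0,"tz": -2,"ax": 0,"ay": 0,"az": 0,"claw": 5}
  ]
}}

```text
time_s: 5.53
tcp_pos: [0.3772, 0.2822, 0.2454]
ee_rot: [[0.942, -0.336, 0.002], [-0.336, -0.942, 0.002], [0.001, -0.003, -1.0]]
wrist_force: [0.1, -0.1, -0.3]
gripper_width: 0.573
gripper_force: 0.0
```

```bash
python3 - <<'E'
from h import *
im,d,W,c=look('scene')
cv2.imwrite('pics/s3.png',cv2.cvtColor(cv2.resize(im[130:300,240:460],None,fx=3,fy=3),cv2.COLOR_RGB2BGR))
s=sense();print(s['tcp_pos'],np.round(s['ee_rot'],3),s['time_s'],s['joints'])
E
```

```text
[0.37869268 0.28359418 0.24880832] [[ 0.942 -0.335  0.008]
 [-0.335 -0.942  0.007]
 [ 0.005 -0.009 -1.   ]] 5.5833 [ 56.66343953   5.57527223 -17.88980932   0.14965797 -65.95970029
  13.69422177]
```

View pics/s3.png

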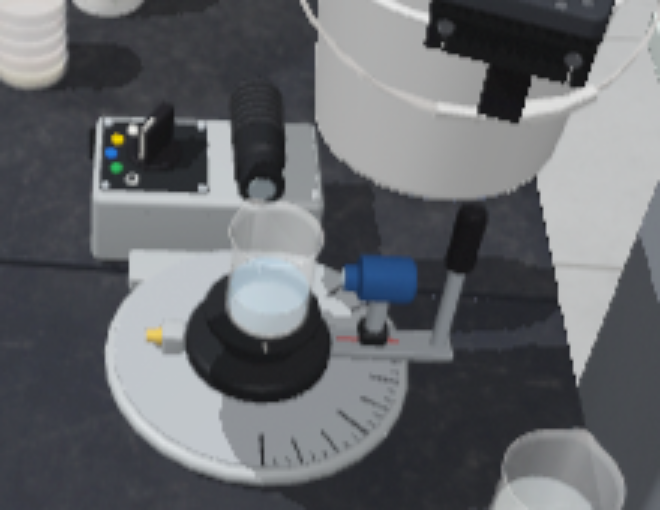

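The arm now covers the red mark (bar end at crop (440,345)), and the beaker is undisturbed. Next is the dial.

>>> {"api": "drive_tool", "payload": {
  "rows": [
    {"tx": 2.8,"ty": 0.68,"tz": 0,"ax": 0,"ay": 0,"az": 0,"claw": 4},
    {"tx": 2.8,"ty": 0.68,"tz": 0,"ax": 0,"ay": 0,"az": 0,"claw": 4},
    {"tx": 2.8,"ty": 0.68,"tz": 0,"ax": 0,"ay": 0,"az": 0,"claw": 4},
    {"tx": 2.8,"ty": 0.68,"tz": 0,"ax": 0,"ay": 0,"az": 0,"claw": 4},
    {"tx": 2.8,"ty": 0.68,"tz": 0,"ax": 0,"ay": 0,"az": 0,"claw": 4},
    {"tx": 2.8,"ty": 0.68,"tz": 0,"ax": 0,"ay": 0,"az": 0,"claw": 4},
    {"tx": 2.8,"ty": 0.68,"tz": 0,"ax": 0,"ay": 0,"az": 0,"claw": 4},
    {"tx": 2.6,"ty": 0.68,"tz": 0,"ax": 0,"ay": 0,"az": 0,"claw": 4}
  ]
}}

```text
time_s: 6.25
tcp_pos: [0.5683, 0.1548, 0.2416]
ee_rot: [[0.942, -0.337, -0.001], [-0.337, -0.942, -0.001], [-0.001, 0.001, -1.0]]
wrist_force: [0.3, 0.0, 0.8]
gripper_width: 0.461
gripper_force: 0.0
```

>>> {"api": "drive_tool", "payload": {
  "rows": [
    {"tx": 0,"ty": 0,"tz": 0,"ax": 0,"ay": 0,"az": -0.12,"claw": 4},
    {"tx": 0,"ty": 0,"tz": 0,"ax": 0,"ay": 0,"az": -0.12,"claw": 4},
    {"tx": 0,"ty": 0,"tz": 0,"ax": 0,"ay": 0,"az": -0.12,"claw": 4},
    {"tx": 0,"ty": 0,"tz": 0,"ax": 0,"ay": 0,"az": -0.12,"claw": 4},
    {"tx": 0,"ty": 0,"tz": 0,"ax": 0,"ay": 0,"az": -0.12,"claw": 4},
    {"tx": 0,"ty": 0,"tz": 0,"ax": 0,"ay": 0,"az": -0.12,"claw": 4},
    {"tx": 0,"ty": 0,"tz": 0,"ax": 0,"ay": 0,"az": -0.12,"claw": 4},
    {"tx": 0,"ty": 0,"tz": 0,"ax": 0,"ay": 0,"az": -0.12,"claw": 4}
  ]
}}

```text
time_s: 6.92
tcp_pos: [0.567, 0.1558, 0.2416]
ee_rot: [[0.812, 0.583, -0.002], [0.583, -0.812, -0.001], [-0.002, -0.0, -1.0]]
wrist_force: [-0.6, -0.3, 0.3]
gripper_width: 0.462
gripper_force: 0.0
```

>>> {"api": "drive_tool", "payload": {
  "rows": [
    {"tx": 0,"ty": 0,"tz": 0,"ax": 0,"ay": 0,"az": -0.12,"claw": 4},
    {"tx": 0,"ty": 0,"tz": 0,"ax": 0,"ay": 0,"az": -0.12,"claw": 4},
    {"tx": 0,"ty": 0,"tz": 0,"ax": 0,"ay": 0,"az": -0.12,"claw": 4},
    {"tx": 0,"ty": 0,"tz": 0,"ax": 0,"ay": 0,"az": -0.12,"claw": 4},
    {"tx": 0,"ty": 0,"tz": 0,"ax": 0,"ay": 0,"az": 0,"claw": 4},
    {"tx": 0,"ty": 0,"tz": 0,"ax": 0,"ay": 0,"az": 0,"claw": 4},
    {"tx": 0,"ty": 0,"tz": 0,"ax": 0,"ay": 0,"az": 0,"claw": 4}
  ]
}}

```text
time_s: 7.5
tcp_pos: [0.5673, 0.1559, 0.2421]
ee_rot: [[0.458, 0.889, -0.001], [0.889, -0.458, -0.0], [-0.001, -0.0, -1.0]]
wrist_force: [-0.1, 0.4, -0.4]
gripper_width: 0.46
gripper_force: 0.0
```

```bash
python3 - <<'E'
from h import *
im,d,W,c=look('scene')
cv2.imwrite('pics/s4.png',cv2.cvtColor(cv2.resize(im[60:260,220:420],None,fx=3,fy=3),cv2.COLOR_RGB2BGR))
s=sense();print(s['tcp_pos'],np.round(s['ee_rot'],3),s['time_s'],s['joints'],s['wrist_force'])
K,R,t=c
def pr(X):
    q=K@(R@np.array(X)+t);q=q[:2]/q[2];return (q-[220,60])*3
D=np.array([.568,.156,.102]);u=np.array([.458,.889,0])
print('dial',pr(D),pr(D+.018*u),pr(D-.018*u))
E
```

```text
[0.56731816 0.15590205 0.24226332] [[ 0.458  0.889 -0.   ]
 [ 0.889 -0.458 -0.   ]
 [-0.    -0.    -1.   ]] 7.55 [ 3.11240488e+01  1.77404998e+01 -3.07671658e+00 -3.47575292e-03
 -6.92112346e+01  1.21623314e+02] [ 0.10655412  0.20886264 -0.36813328]
dial [216.7482345  326.09327819] [203.00327032 340.50678241] [230.17860291 312.00967133]
```

View pics/s4.png

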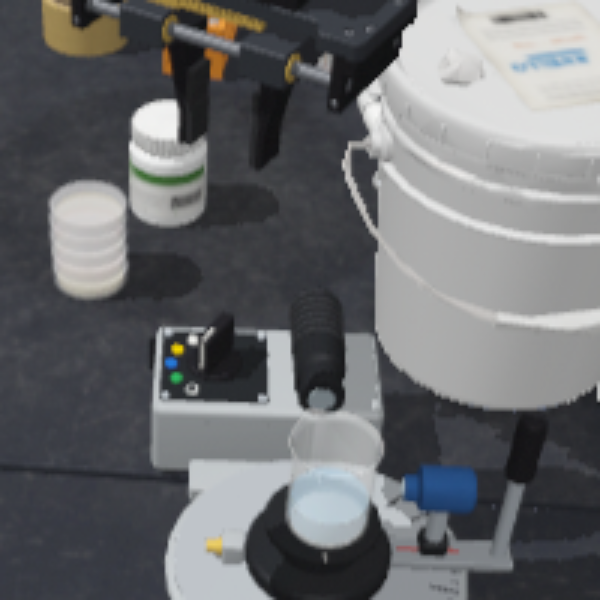

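>>> {"api": "drive_tool", "payload": {
  "rows": [
    {"tx": 0,"ty": 0,"tz": 2.3,"ax": 0,"ay": 0,"az": 0,"claw": 3.6},
    {"tx": 0,"ty": 0,"tz": 2.3,"ax": 0,"ay": 0,"az": 0,"claw": 3.6},
    {"tx": 0,"ty": 0,"tz": 2.3,"ax": 0,"ay": 0,"az": 0,"claw": 3.6},
    {"tx": 0,"ty": 0,"tz": 2.3,"ax": 0,"ay": 0,"az": 0,"claw": 3.6},
    {"tx": 0,"ty": 0,"tz": 2.0,"ax": 0,"ay": 0,"az": 0,"claw": 3.6},
    {"tx": 0,"ty": 0,"tz": 2.0,"ax": 0,"ay": 0,"az": 0,"claw": 3.6},
    {"tx": 0,"ty": 0,"tz": 1.5,"ax": 0,"ay": 0,"az": 0,"claw": 3.6},
    {"tx": 0,"ty": 0,"tz": 1.5,"ax": 0,"ay": 0,"az": 0,"claw": 3.6},
    {"tx": 0,"ty": 0,"tz": 0,"ax": 0,"ay": 0,"az": 0,"claw": 3.6},
    {"tx": 0,"ty": 0,"tz": 0,"ax": 0,"ay": 0,"az": 0,"claw": 3.6}
  ]
}}

```text
time_s: 8.38
tcp_pos: [0.5671, 0.1557, 0.08]
ee_rot: [[0.457, 0.89, -0.001], [0.89, -0.457, -0.001], [-0.002, -0.001, -1.0]]
wrist_force: [-0.6, -0.4, 0.2]
gripper_width: 0.413
gripper_force: 0.0
```

>>> {"api": "drive_tool", "payload": {
  "rows": [
    {"tx": 0,"ty": 0,"tz": 0,"ax": 0,"ay": 0,"az": 0,"claw": 0.7},
    {"tx": 0,"ty": 0,"tz": 0,"ax": 0,"ay": 0,"az": 0,"claw": 0.7},
    {"tx": 0,"ty": 0,"tz": 0,"ax": 0,"ay": 0,"az": 0,"claw": 0.7},
    {"tx": 0,"ty": 0,"tz": 0,"ax": 0,"ay": 0,"az": 0,"claw": 0.7},
    {"tx": 0,"ty": 0,"tz": 0,"ax": 0,"ay": 0,"az": 0,"claw": 0.7},
    {"tx": 0,"ty": 0,"tz": 0,"ax": 0,"ay": 0,"az": 0,"claw": 0.7}
  ]
}}

```text
time_s: 8.88
tcp_pos: [0.5697, 0.1553, 0.0815]
ee_rot: [[0.455, 0.89, 0.005], [0.89, -0.455, -0.0], [0.002, 0.004, -1.0]]
wrist_force: [5.9, -5.0, -1.4]
gripper_width: 0.126
gripper_force: 30.0
```

>>> {"api": "drive_tool", "payload": {
  "rows": [
    {"tx": 0,"ty": 0.2,"tz": 0,"ax": 0,"ay": 0,"az": 0,"claw": 0.7},
    {"tx": 0,"ty": 0,"tz": 0,"ax": 0,"ay": 0,"az": 0.1,"claw": 0.7},
    {"tx": 0,"ty": 0,"tz": 0,"ax": 0,"ay": 0,"az": 0.1,"claw": 0.7},
    {"tx": 0,"ty": 0,"tz": 0,"ax": 0,"ay": 0,"az": 0.1,"claw": 0.7},
    {"tx": 0,"ty": 0,"tz": 0,"ax": 0,"ay": 0,"az": 0.1,"claw": 0.7},
    {"tx": 0,"ty": 0,"tz": 0,"ax": 0,"ay": 0,"az": 0.12,"claw": 0.7},
    {"tx": 0,"ty": 0,"tz": 0,"ax": 0,"ay": 0,"az": 0,"claw": 0.7},
    {"tx": 0,"ty": 0,"tz": 0,"ax": 0,"ay": 0,"az": 0,"claw": 0.7}
  ]
}}

```text
time_s: 9.55
tcp_pos: [0.57, 0.1549, 0.0814]
ee_rot: [[0.836, 0.548, 0.002], [0.548, -0.836, 0.0], [0.002, 0.001, -1.0]]
wrist_force: [2.0, -1.7, 3.3]
gripper_width: 0.121
gripper_force: 30.0
```

>>> {"api": "drive_tool", "payload": {
  "rows": [
    {"tx": 0,"ty": 0,"tz": 0,"ax": 0,"ay": 0,"az": 0.1,"claw": 0.7},
    {"tx": 0,"ty": 0,"tz": 0,"ax": 0,"ay": 0,"az": 0.1,"claw": 0.7},
    {"tx": 0,"ty": 0,"tz": 0,"ax": 0,"ay": 0,"az": 0.1,"claw": 0.7},
    {"tx": 0,"ty": 0,"tz": 0,"ax": 0,"ay": 0,"az": 0.1,"claw": 0.7},
    {"tx": 0,"ty": 0,"tz": 0,"ax": 0,"ay": 0,"az": 0.12,"claw": 0.7},
    {"tx": 0,"ty": 0,"tz": 0,"ax": 0,"ay": 0,"az": 0,"claw": 0.7},
    {"tx": 0,"ty": 0,"tz": 0,"ax": 0,"ay": 0,"az": 0,"claw": 0.7}
  ]
}}

```text
time_s: 10.13
tcp_pos: [0.5701, 0.1546, 0.0814]
ee_rot: [[0.998, 0.062, 0.002], [0.062, -0.998, -0.0], [0.002, 0.0, -1.0]]
wrist_force: [2.6, -4.6, 4.1]
gripper_width: 0.124
gripper_force: 30.0
```

>>> {"api": "drive_tool", "payload": {
  "rows": [
    {"tx": 0,"ty": 0,"tz": 0,"ax": 0,"ay": 0,"az": 0,"claw": 4},
    {"tx": 0,"ty": 0,"tz": 0,"ax": 0,"ay": 0,"az": 0,"claw": 4},
    {"tx": 0,"ty": 0,"tz": 0,"ax": 0,"ay": 0,"az": 0,"claw": 4},
    {"tx": 0,"ty": 0,"tz": 0,"ax": 0,"ay": 0,"az": 0,"claw": 4},
    {"tx": 0,"ty": 0,"tz": -2,"ax": 0,"ay": 0,"az": 0,"claw": 4},
    {"tx": 0,"ty": 0,"tz": -3,"ax": 0,"ay": 0,"az": 0,"claw": 4},
    {"tx": 0,"ty": 0,"tz": -3,"ax": 0,"ay": 0,"az": 0,"claw": 4},
    {"tx": 0,"ty": 0,"tz": -3,"ax": 0,"ay": 0,"az": 0,"claw": 4},
    {"tx": 0,"ty": 0,"tz": -3,"ax": 0,"ay": 0,"az": 0,"claw": 4},
    {"tx": 0,"ty": 0,"tz": 0,"ax": 0,"ay": 0,"az": 0,"claw": 4}
  ]
}}

```text
time_s: 10.97
tcp_pos: [0.5723, 0.1564, 0.2276]
ee_rot: [[0.998, 0.06, 0.012], [0.06, -0.998, 0.005], [0.012, -0.004, -1.0]]
wrist_force: [0.6, 0.1, 0.2]
gripper_width: 0.462
gripper_force: 0.0
```

```bash
python3 - <<'E'
from h import *
im,d,W,c=look('scene')
cv2.imwrite('pics/s5.png',cv2.cvtColor(cv2.resize(im[140:290,240:440],None,fx=4,fy=4),cv2.COLOR_RGB2BGR))
s=sense();print(s['tcp_pos'],s['time_s'],s['wrist_force'])
K,R,t=c
def pr(X):
    q=K@(R@np.array(X)+t);q=q[:2]/q[2];return (q-[240,140])*4
D=np.array([.5695,.155,.102])
for a in (32.75,2.75,-27.25):
    a=np.radians(a);u=np.array([np.cos(a),np.sin(a),0]);print(pr(D+.018*u),pr(D-.018*u))
E
```

```text
[0.57073149 0.15616904 0.22432453] 11.0167 [ 0.08417671 -0.26464875 -1.28444128]
[175.06578336 123.65678553] [236.87720076 103.16980927]
[170.78298469 112.12484367] [241.58360709 114.56932501]
[175.97407887 101.0730009 ] [236.79854637 125.79429995]
```

View pics/s5.png

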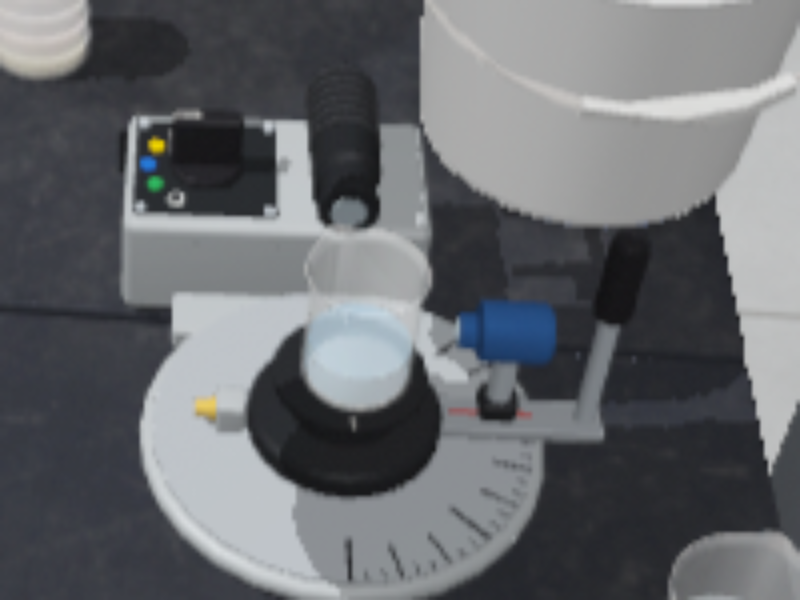

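The bar now lies level from (172,115) to (242,115) and points at the blue dot (148,163), as predicted for blue. The detector arm is at the red mark and the beaker is centred, so I'm handing in.

```bash
python3 -c "
from station import *
print(finish_job())"
```

```text
the job is handed in; nothing more can be done
None
```

The detector arm rests in the 90-degree click and the dial was then turned to the blue dot. In the last picture the beaker stood undisturbed in the middle of its table. I handed the job in at about 11 s; no verdict came back.

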